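# Close the charm-mould press with its hex key

## Robot

A 6-joint arm with a two-finger parallel gripper is mounted at the origin on the work surface. World frame = base frame: x ahead of the robot, y to its left, z up, the work surface at z = 0. Lengths are in m, angles in rad, forces in N, time in s.
With the tool pointing down it reaches from about 0.3 to 0.775 m from the base axis. Payload 14.6 kg.
Tool frame: the origin (TCP) lies at the very end of the fingers, on their centre line; the grasp point (between the pads) lies 19 mm behind it; z points along the fingers, y is the line along which they close (so a half turn about z gives the same grasp; the last joint's range is limited). The gripper opens to 94 mm and grips with 3 to 60 N. Pads are 16 mm wide; open, the fingers measure 119 mm over their backs; the gripper's body (75 mm by 177 mm) begins 78 mm behind the grasp point.
Start: joints at [-1.282, 0.3, 1.521, -0, 1.321, -0.067], TCP at [0.192, -0.516, 0.205] pointing down, gripper open.
Joint ranges: [-3.03, 3.03], [-0.79, 2.21], [0.23, 2.52], [-1.04, 4.18], [0, 3.07], [-2.55, 2.55]. Speed limits (rad/s): [2.22, 2.22, 2.57, 3.14, 3.14, 3.14].

## Interface

Orientations are given as a unit quaternion [x, y, z, w].
In Python, from rig import r, grab_frame, order, spotter gives the robot as it stands. The module is installed in compiled form; this text tells all that it offers.
- The arm moves only by the tool move_arm, never from a script. Its argument "plan" is a list that holds one entry, the list of rows, each a list of 5 numbers: the closure, from -1 (fully open) to 1 (shut), then the shift along the tool's x, y, z in mm, then the turn about the tool's z in rad. In form: [[[claw, tx, ty, tz, twist], ...]]. A call has 1 to 10 rows; each row shifts and turns the commanded pose from where the row before left it, along the tool's axes as they then stand; what a row does not reach is not made up. A row lasts 1/8 s, in which the tool goes at most 62.5 mm and 10.7 degrees, less where a joint would pass 70% of its speed; a pose out of reach is approached as far as the arm can. A call is refused whole if a number of a shift passes 62.5 or a number of a turn 0.188, either way. A call with a gripper value outside its range is refused whole. The fingers move at their own pace and stop on an object; "force" is the grip in N (left out, the last holds). Time passes only in rows, so rows that do not move let the fingers close. It gives the time, the measured TCP pose, the force, the opening and the grip force at its end, in the units of the state.
- r.get_obs(): the state, without advancing time (a new reading comes with each control period).
- grab_frame(name): name is "scene" or "top" or "wrist"; returns a dict with "image" (384x512x3 uint8, red, green, blue), "fov_y" (degrees; the focal length in pixels is half the picture's height over the tangent of half this angle, whatever the lens; pixels are square), "cx", "cy" (the principal point, pixels), "T" (4x4, takes a point from camera to world coordinates). Camera axes: x right, y up, looking along -z (the intrinsics and any distortion apply to the point x, -y, -z); pixel columns grow to the right and rows downward; lengths in m; the calibration is good to about 2 mm. A picture is of the moment at which its call begins. There is no depth.
- order.hand_in(): hands the job in; it is judged then, once.
Trained networks look in the newest picture that a camera, given by its name, has taken for a name from the list of things; names that differ only in an ending like _2 or _b are one class to them, and where a whole thing is asked for, a point or a joint stands for the part that bears it (a point fixed in the world has none). Each returns a list of dicts, best first, with "conf" (0 to 1); they miss things now and then, are a little off and sometimes report something else, mostly with a low value. They report only what shows in the picture. A call takes as long as a camera call. They do not tell look-alikes from the thing itself.
- spotter.look_for(camera, label): "pixel" ([column, row] in pixels, amid what is visible of it).
- spotter.cut_out(camera, label): "region" (384x512 bool, what is visible of it) and "pixel" ([column, row] in pixels, amid what is visible of it).
- spotter.spot_point(camera, label): "pixel" ([column, row] in pixels: a listed point, or the origin of a listed thing).
The state is a dict: "time": time; "qpos": joint angles; "qvel": joint speeds; "tau": joint torques, N m; "tool_pos": TCP position; "tool_rot": TCP orientation; "force": force on the tool from outside, world axes, zero at the start; "torque": the same for the moment, N m; "grip_width": opening from 0.0 (shut) to 1.0 (fully open); "grasp_force": force on a finger pad.
Only numpy, scipy, OpenCV 4.12 (cv2) and the standard library are available. Lean on these libraries where they do the work, as an engineer would, in place of code of your own. Each camera call takes 0.05 s, during which the arm holds its last target. There are 200 camera calls.

## Task

Take the orange-handled hex key from its wooden holder and lower it into the bore of the charm-mould press; resting it lightly on the hidden screw, turn it until it drops fully into the hex socket. Then turn the screw clockwise (seen from above) gently up to its stop, and let go, leaving the key standing fully home in the screw. Never force the key, and leave the three jars and the red heart charm where they are.

Things in the scene. Friction and masses are not known exactly. Their poses are not given: they have to be found in the camera images.
- press: White and aluminium mould press, fixed to the counter. Origin: centre of the underside of its 120 x 120 x 12 mm base; z up. Posts on its y axis carry a bridge (top 76 mm up) with a central upright aluminium collar, 48 mm in outside diameter, top 98 mm up. A plate under the bridge comes down 5 mm on to a pink-topped mould as the screw is turned to its stop.
- bore_mouth (a point): Centre of the collar's open top, z up. A funnel, 38.8 mm wide, narrows over 6 mm to a round bore 28.8 mm wide, 30 mm long. It ends 36 mm below this point at the flat rim of the screw's hex socket, 25.2 mm across flats, 14 mm deep (floor 50 mm below this point). How the hex is turned about the vertical is unknown and differs every time.
- screw (a joint): Turning angle of the press screw in rad: 0 at the start, growing clockwise seen from above, to a hard stop at 1.0. It turns stiffly (about 0.1 N m of friction) and stays where it is left; twist it at the stop with no more than about 0.4 N m. The reading says nothing of how the hex socket lies.
- key: Hex key, about 160 g, upright in the holder at the start. Origin: centre of the tip's flat end; z up along the shank. Oiled steel shank: a plain hexagon, square-cut end, 24 mm across flats, 27.7 across corners, 62 mm long; above it an orange T-bar handle, 66 mm long (x), 20 thick (y), 30 high. Two hex flats face the key's +y and -y, parallel to the bar's faces.
- key_grip (a point): Centre of the key's orange handle, 77 mm above the tip; grip here across the 20 mm thickness (key y).
- holder: Fixed wooden block, 70 x 70 x 45 mm, with a blind round hole of about 31 mm diameter, 40 mm deep, in which the key stands. Origin: centre of its underside.
- charm: Loose red heart charm, 8 mm thick and about 45 mm across, flat on the counter. Origin: about the middle of its underside.
- jar_green: Loose small closed jar of pigment (green glass, black cap), 36 mm across and 36 mm high. Origin: centre of its underside.
- jar_amber: Loose small closed jar of pigment (amber glass, white cap), 36 mm across and 36 mm high. Origin: centre of its underside.
- jar_pink: Loose small closed jar of pigment (pink, white cap), 36 mm across and 36 mm high. Origin: centre of its underside.
Not all that is in view belongs to the job. What is meant by the key is not black or green, and is the smaller of those in its own colour.

How it is judged:
By the outcome, as a careful person would: the job done as asked, in the order asked, and still so for the second after the job is handed in, with the robot touching nothing.
It also fails if it takes over 67 s, if anything falls off the work surface, if the arm or the gripper's body presses on something with over 40 N, if the wrist force passes 120 N, or if a joint passes its speed limit or range.

## Working session

There is one attempt and no reset: what is moved stays moved. The work goes in short steps, Python scripts to look and compute and a tool call to move; the robot and the scene stay as the last step left them, time stands still between calls to the robot, and variables do not carry over. Pictures are saved under pics/ and viewed, at most 10 in all, crops included, and the job is handed in when it is done.

Besides the shell and the picture viewer there is one more tool, called after "Request:" as name([rows], argument=value, ...), one row to a line, values as JSON. move_arm: Moves the arm, as the interface text tells. Its arguments: {"type":"object","properties":{"plan":{"type":"array"},"force":{"type":"number"}},"required":["plan"]}

```bash
mkdir -p pics
cat > h.py <<'E'
import numpy as np,cv2
from rig import r,grab_frame,order,spotter
def ray(f,p):
    h=f["image"].shape[0]; fl=h/2/np.tan(np.radians(f["fov_y"])/2)
    d=np.array([(p[0]-f["cx"])/fl,-(p[1]-f["cy"])/fl,-1.]); T=np.array(f["T"])
    return T[:3,3],T[:3,:3]@d
def onz(f,p,z):
    o,d=ray(f,p); return o+d*(z-o[2])/d[2]
def proj(f,X):
    T=np.array(f["T"]); c=T[:3,:3].T@(np.array(X)-T[:3,3]); h=f["image"].shape[0]; fl=h/2/np.tan(np.radians(f["fov_y"])/2)
    return np.array([f["cx"]+fl*c[0]/-c[2], f["cy"]-fl*c[1]/-c[2]])
def tri(l):
    A=np.zeros((3,3));b=np.zeros(3)
    for f,p in l:
        o,d=ray(f,p);d=d/np.linalg.norm(d);M=np.eye(3)-np.outer(d,d);A+=M;b+=M@o
    return np.linalg.solve(A,b)
def save(n,im): cv2.imwrite("pics/"+n,im[...,::-1])
E
python3 - <<'E'
from h import *
np.set_printoptions(precision=4,suppress=True)
print(r.get_obs())
ims=[]
for c in ["scene","top"]:
    f=grab_frame(c);ims.append(f["image"]);print(c,{k:v for k,v in f.items() if k!="image"})
    for l in ["key","key_grip","bore_mouth","press","holder"]:
        print(l,[(np.round(q["pixel"]),round(q["conf"],2)) for q in spotter.spot_point(c,l)])
    print([(np.round(q["pixel"]),round(q["conf"],2)) for q in spotter.look_for(c,"key")])
save("a_scene.png",cv2.resize(ims[0],(768,576)));save("a_top.png",cv2.resize(ims[1],(768,576)))
E
```

```text
{'time': 0.0, 'qpos': array([-1.2816,  0.3004,  1.5215, -0.    ,  1.3207, -0.0666]), 'qvel': array([-0.0004, -0.0004,  0.0001,  0.0002,  0.0005, -0.0011]), 'tau': array([  0.0002, -53.181 , -35.2743,   0.0708,   0.0244,  -0.0001]), 'tool_pos': array([ 0.1915, -0.5153,  0.2049]), 'tool_rot': array([ 0.9842,  0.1769, -0.0001, -0.0005]), 'force': array([ 0.4573,  0.294 , -0.0946]), 'torque': array([-0.0101,  0.0042, -0.0132]), 'grasp_force': 0.0, 'grip_width': 0.9980429931321492}
scene {'fov_y': 45.48237391505066, 'cx': 268.20149972986235, 'cy': 188.8330639769182, 'T': array([[-0.2432, -0.7208,  0.6491,  1.1117],
       [ 0.97  , -0.1812,  0.1622,  0.0841],
       [ 0.0007,  0.669 ,  0.7432,  0.7493],
       [ 0.    ,  0.    ,  0.    ,  1.    ]])}
key [(array([208., 217.]), 0.79), (array([174., 177.]), 0.68), (array([242., 170.]), 0.58), (array([154., 217.]), 0.57)]
key_grip [(array([168., 141.]), 0.97), (array([146., 194.]), 0.87), (array([240., 138.]), 0.84), (array([206., 187.]), 0.81)]
bore_mouth [(array([379., 208.]), 0.58)]
press [(array([368., 235.]), 0.67), (array([204., 189.]),
[... 211 characters left out ...]
879627864, 'cy': 185.7397590267032, 'T': array([[ 0.0159,  0.9903, -0.1378,  0.4087],
       [-0.9994,  0.0201,  0.0293, -0.037 ],
       [ 0.0318,  0.1373,  0.99  ,  1.0008],
       [ 0.    ,  0.    ,  0.    ,  1.    ]])}
key [(array([366., 167.]), 0.81), (array([365., 229.]), 0.72), (array([298., 254.]), 0.71), (array([314., 183.]), 0.56)]
key_grip [(array([380., 223.]), 0.96), (array([319., 173.]), 0.74), (array([303., 249.]), 0.68), (array([375., 163.]), 0.66)]
bore_mouth [(array([144., 189.]), 0.87)]
press [(array([152., 193.]), 0.67)]
holder [(array([313., 181.]), 0.94)]
[(array([379., 224.]), 0.96), (array([300., 251.]), 0.81), (array([320., 178.]), 0.79), (array([374., 164.]), 0.69)]
```

View pics/a_scene.png

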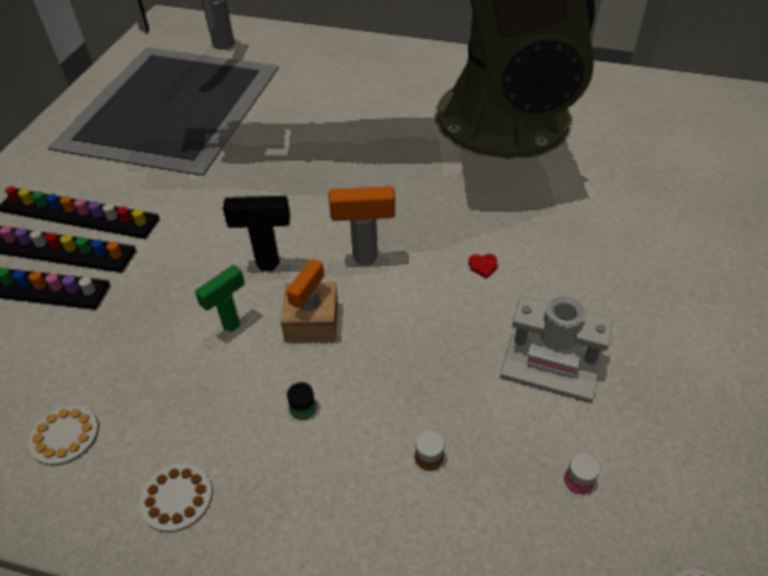

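View pics/a_top.png

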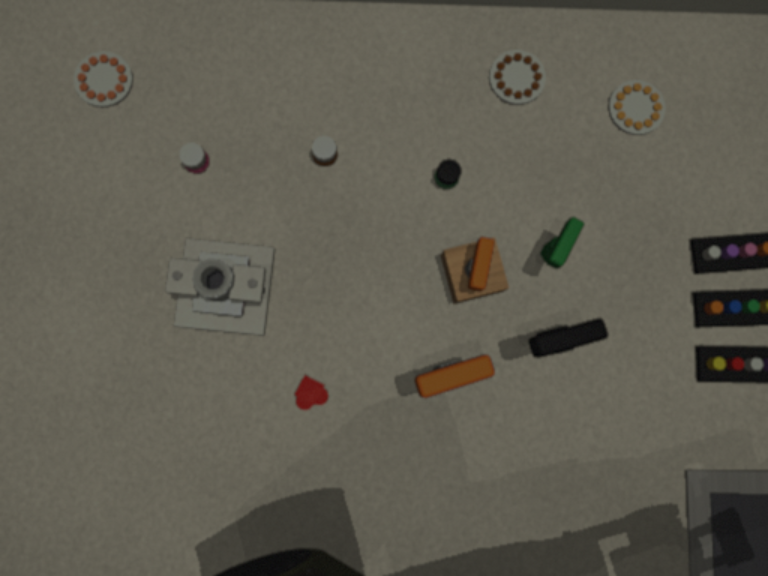

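The candidates for the key are: orange in the holder (scene 206,187; top 319,173), larger orange standing free (scene 240,138; top 303,249), black (scene 168,141; top 380,223) and green (scene 146,194; top 375,163). The orange one in the holder fits: it is neither black nor green, it is the smaller of the two orange ones, and it stands in the wooden block. I'll confirm it in an enlarged crop.

Run:
```python
from h import *
np.set_printoptions(precision=4,suppress=True)
fs={c:grab_frame(c) for c in ["scene","top"]}
P={}
for l,z in [("key_grip",.082),("bore_mouth",.098)]:
    pts=[]
    for c,g in [("scene",(206,187) if l=="key_grip" else (378,207)),("top",(319,174) if l=="key_grip" else (143,188))]:
        q=min(spotter.spot_point(c,l),key=lambda q:np.hypot(*(np.array(q["pixel"])-g)));pts.append((fs[c],q["pixel"]));print(l,c,q["pixel"],"onz",onz(fs[c],q["pixel"],z))
    print("tri",tri(pts))
# handle orange mask in top / scene
for c,b in [("top",(290,140,350,215)),("scene",(180,165,235,215))]:
    im=fs[c]["image"];hsv=cv2.cvtColor(im,cv2.COLOR_RGB2HSV)
    m=((hsv[...,0]<14)&(hsv[...,1]>190)&(hsv[...,2]>70)).astype(np.uint8)
    k=np.zeros_like(m);k[b[1]:b[3],b[0]:b[2]]=m[b[1]:b[3],b[0]:b[2]]
    n,lab,st,ce=cv2.connectedComponentsWithStats(k);i=1+np.argmax(st[1:,4]);pp=np.argwhere(lab==i)[:,::-1].astype(np.float32)
    rc=cv2.minAreaRect(pp);print(c,rc,st[i]);
    bx=cv2.boxPoints(rc);w=np.array([onz(fs[c],p,.097) for p in bx]);print(w)
b=fs["top"]["image"][140:220,280:390];s=fs["scene"]["image"][160:240,180:290]
save("b_crop.png",np.vstack([cv2.resize(x,None,fx=3.6,fy=3.6,interpolation=2) for x in (b,s)]))
```

```text
key_grip scene [203.8, 187.5] onz [ 0.5564 -0.1851  0.082 ]
key_grip top [318.2, 174.0] onz [ 0.5614 -0.1824  0.082 ]
tri [ 0.5607 -0.1823  0.0873]
bore_mouth scene [377.2, 207.1] onz [0.5379 0.1483 0.098 ]
bore_mouth top [137.1, 184.0] onz [0.5332 0.153  0.098 ]
tri [0.5339 0.1512 0.0943]
top ((318.3932189941406, 175.41854858398438), (8.183505058288574, 33.10883712768555), 1.7899105548858643) [314 159  10  34  68]
[[ 0.5254 -0.1718  0.097 ]
 [ 0.5877 -0.1738  0.097 ]
 [ 0.5875 -0.1891  0.097 ]
 [ 0.5252 -0.187   0.097 ]]
scene ((201.32627868652344, 187.53439331054688), (12.426432609558105, 33.38146209716797), 29.981639862060547) [191 173  24  32 178]
[[ 0.6036 -0.1989  0.097 ]
 [ 0.5241 -0.1938  0.097 ]
 [ 0.5351 -0.1676  0.097 ]
 [ 0.613  -0.1741  0.097 ]]
```

View pics/b_crop.png

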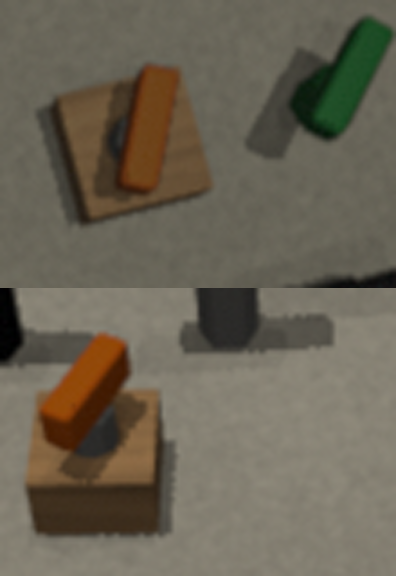

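The crop shows the short orange T-bar in the wooden block (top about 319,174; scene about 204,187). It is the smaller orange key, so it is the target. I'll move above it now.

Request:
move_arm([
  [[-1,57.6,-22.8,0,0],[-1,57.6,-22.8,0,0],[-1,57.6,-22.8,0,0],[-1,57.6,-22.8,0,0],[-1,57.6,-22.8,0,0],[-1,57.6,-22.8,0,0],[-1,57.6,-22.8,0,0],[-1,57.6,-22.8,0,0],[-1,0,0,0,0.18],[-1,0,0,0,0.18]],
], force=25)

```text
time: 2.25
tool_pos: [0.5604, -0.1833, 0.2051]
tool_rot: [1.0, -0.004, -0.0, -0.0]
force: [0.6, -0.6, -0.1]
grip_width: 1.004
grasp_force: 0.0
```

Request:
move_arm([
  [[-1,0,0,0,0.17],[-1,0,0,0,0]],
])

```text
time: 2.5
tool_pos: [0.56, -0.184, 0.2054]
tool_rot: [0.996, -0.086, -0.0, -0.0]
force: [0.2, -0.2, -0.0]
grip_width: 1.001
grasp_force: 0.0
```

Run:
```python
from h import *
np.set_printoptions(precision=4,suppress=True)
from scipy.spatial.transform import Rotation as R
o=r.get_obs();print(o["time"],o["tool_pos"],R.from_quat(o["tool_rot"]).as_matrix(),o["force"],o["qpos"])
f=grab_frame("wrist");print(f["fov_y"],f["cx"],f["cy"],f["T"])
for q in spotter.cut_out("wrist","key"):
    m=q["region"].astype(np.uint8);print(q["conf"],q["pixel"],m.sum(),cv2.minAreaRect(np.argwhere(m)[:,::-1].astype(np.float32)))
for l in ["key_grip","holder"]:
  for q in spotter.spot_point("wrist",l): print(l,q["conf"],q["pixel"],onz(f,q["pixel"],.082 if l=="key_grip" else 0))
save("c_wrist.png",f["image"])
```

```text
2.5 [ 0.56   -0.184   0.2054] [[ 0.9851 -0.1722 -0.    ]
 [-0.1722 -0.9851  0.0001]
 [-0.     -0.0001 -1.    ]] [ 0.1927 -0.1722 -0.0195] [-0.3796  0.3883  1.403   0.      1.3504  1.3642]
71.1729417800534 260.5705082552834 190.48085100326193 [[-0.1721  0.9576  0.2312  0.6262]
 [-0.9851 -0.1674 -0.04   -0.1957]
 [ 0.0004 -0.2346  0.9721  0.3857]
 [ 0.      0.      0.      1.    ]]
0.93 [388.4, 248.7] 1252 ((364.969970703125, 247.2899932861328), (36.769554138183594, 88.38835144042969), 81.8698959350586)
0.92 [247.7, 311.8] 2384 ((242.08438110351562, 302.7452087402344), (71.26770782470703, 80.5744400024414), 56.97612762451172)
0.84 [347.5, 141.1] 1576 ((345.08660888671875, 141.47926330566406), (37.73126983642578, 60.39966583251953), 20.2248592376709)
0.71 [261.9, 186.2] 1041 ((261.5, 188.5), (59.0, 19.0), 90.0)
key_grip 0.94 [259.6, 193.3] [ 0.5508 -0.1815  0.082 ]
key_grip 0.92 [255.0, 313.5] [ 0.392  -0.1475  0.082 ]
key_grip 0.86 [349.4, 143.5] [ 0.5901 -0.2902  0.082 ]
holder 0.67 [261.4, 175.5] [ 0.5564 -0.1849  0.    ]
```

View pics/c_wrist.png

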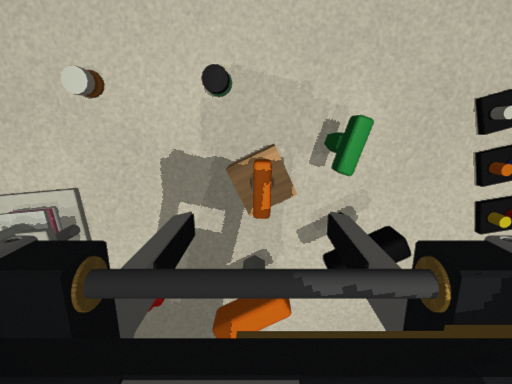

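Run:
```python
from h import *
from scipy.optimize import least_squares
import itertools
np.set_printoptions(precision=4,suppress=True)
f=grab_frame("wrist");im=f["image"];ft=grab_frame("top")
hsv=cv2.cvtColor(im,cv2.COLOR_RGB2HSV)
m=((hsv[...,0]<14)&(hsv[...,1]>170)&(hsv[...,2]>60));m[:,:235]=0;m[:,290:]=0;m[:140]=0;m[235:]=0
p=np.argwhere(m);print("bbox rows",p.min(0),p.max(0),cv2.minAreaRect(p[:,::-1].astype(np.float32)))
bb=np.array([p[:,1].min()-.5,p[:,0].min()-.5,p[:,1].max()+.5,p[:,0].max()+.5])
def box(f,v,a=-.173):
    c,s=np.cos(a),np.sin(a)
    q=np.array([proj(f,[v[0]+c*x-s*y,v[1]+s*x+c*y,z]) for x,y,z in itertools.product((-.033,.033),(-.01,.01),(.067,.097))])
    return np.r_[q.min(0),q.max(0)]
s=least_squares(lambda v:box(f,v)-bb,[.558,-.183]);print(s.x,s.fun)
print("top predicted",box(ft,s.x))
print(box(ft,[.56,-.184]))
h=cv2.cvtColor(ft["image"],cv2.COLOR_RGB2HSV)
m=((h[...,0]<18)&(h[...,1]>200));m[:,:305]=0;m[:,335:]=0;m[:150]=0;m[200:]=0
p=np.argwhere(m);print(p.min(0),p.max(0))
```

```text
bbox rows [159 253] [217 271] ((262.0, 188.0), (58.0, 18.0), 90.0)
[ 0.5574 -0.1853] [ 0.2246 -1.1084 -0.2245  1.1167]
top predicted [310.4021 156.7418 329.2583 195.1158]
[309.7046 155.3636 328.539  193.7547]Traceback (most recent call last):
  File "<stdin>", line 19, in <module>
    return umr_minimum(a, axis, None, out, keepdims, initial, where)
ValueError: zero-size array to reduction operation minimum which has no identity
```

Request:
move_arm([
  [[-0.4,-2.1,1.4,0,0],[-0.4,0,0,50,0],[-0.4,0,0,50,0],[-0.4,0,0,32.4,0],[-0.4,0,0,10,0],[-0.4,0,0,0,0],[1,0,0,0,0],[1,0,0,0,0],[1,0,0,0,0],[1,0,0,0,0]],
], force=35)

```text
time: 4.05
tool_pos: [0.5578, -0.1851, 0.0633]
tool_rot: [0.996, -0.087, 0.0, 0.0]
force: [-0.2, -0.4, 0.1]
grip_width: 0.315
grasp_force: 0.0
```

Request:
move_arm([
  [[1,0,0,0,0],[1,0,0,0,0]],
])

```text
time: 4.3
tool_pos: [0.5577, -0.1851, 0.0632]
tool_rot: [0.996, -0.087, 0.0, 0.0]
force: [-1.6, 0.2, 2.2]
grip_width: 0.245
grasp_force: 35.0
```

Request:
move_arm([
  [[1,0,0,0,0],[1,0,0,-10,0],[1,0,0,-30,0],[1,0,0,-40,0],[1,0,0,-40,0],[1,0,0,-10,0],[1,0,0,0,0]],
])

```text
time: 5.18
tool_pos: [0.5575, -0.185, 0.1926]
tool_rot: [0.996, -0.087, -0.0, -0.0]
force: [-0.0, 0.3, -3.6]
grip_width: 0.245
grasp_force: 35.0
```

Run:
```python
from h import *
np.set_printoptions(precision=4,suppress=True)
o=r.get_obs();print(o["time"],o["tool_pos"],o["force"],o["torque"],o["grip_width"],o["grasp_force"])
fs={c:grab_frame(c) for c in ["scene","top"]}
for c,f in fs.items():
    print(c,"expect grip",proj(f,o["tool_pos"]+[0,0,.019]),"tip",proj(f,o["tool_pos"]+[0,0,-.058]))
    for l in ["key_grip","key"]: print(l,[(q["pixel"],round(q["conf"],2)) for q in spotter.spot_point(c,l)])
    print(fs[c]["T"][:3,3])
# collar centre: circle in both views
for c,g in [("top",(141,186)),("scene",(377,207))]:
    im=fs[c]["image"];x,y=g;cr=im[y-40:y+40,x-40:x+40]
    save(f"d_{c}.png",cv2.resize(cr,None,fx=7,fy=7,interpolation=2))
a=cv2.imread("pics/d_top.png")[:,80:480];b=cv2.imread("pics/d_scene.png")[:,80:480];cv2.imwrite("pics/d_both.png",np.hstack([a,b]))
x,y=240,130;save("d_key.png",cv2.resize(fs["scene"]["image"][90:250,130:290],None,fx=3.5,fy=3.5,interpolation=2))
for l in ["bore_mouth"]:
  for k in range(3):
    P=[];
    for c in fs: fs[c]=grab_frame(c);q=spotter.spot_point(c,l);print(c,[(a["pixel"],round(a["conf"],2)) for a in q])
```

```text
5.175 [ 0.5575 -0.185   0.1926] [-0.022   0.2706 -3.5668] [ 0.0773  0.0028 -0.0115] 0.24457467633939717 34.99839050928131
scene expect grip [195.9389 138.356 ] tip [200.719  169.1485]
key_grip [([239.5, 135.1], 0.91), ([143.9, 191.3], 0.88), ([169.0, 139.2], 0.7), ([197.1, 137.0], 0.55)]
key [([242.3, 170.7], 0.98), ([152.1, 214.1], 0.94), ([202.2, 171.7], 0.86), ([174.1, 174.8], 0.64), ([375.8, 209.9], 0.16)]
[1.1117 0.0841 0.7493]
top expect grip [332.2832 163.6149] tip [324.272  171.4522]
key_grip [([377.1, 163.3], 0.62)]
key [([365.4, 165.9], 0.44)]
[ 0.4087 -0.037   1.0008]
scene [([375.5, 206.2], 0.61)]
top [([140.1, 184.2], 0.87)]
scene [([377.1, 204.6], 0.79)]
top [([141.7, 184.8], 0.75)]
scene [([378.0, 207.4], 0.78)]
top [([140.9, 187.5], 0.55)]
```

View pics/d_both.png

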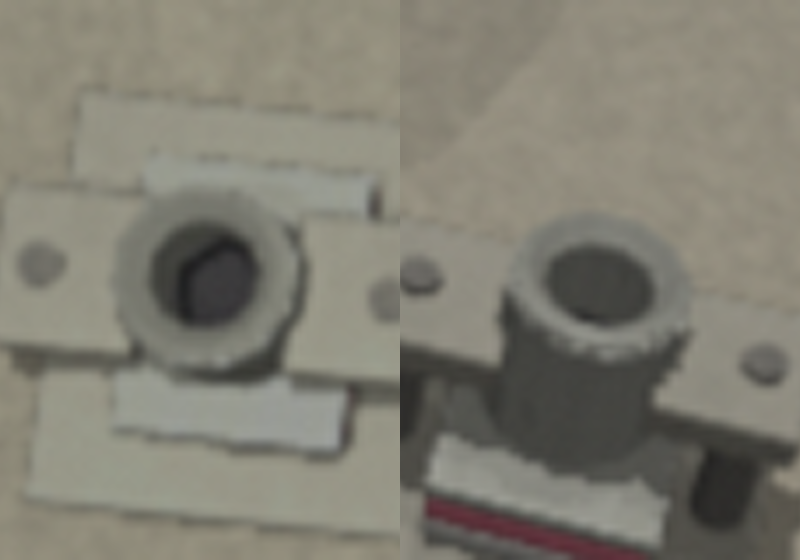

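View pics/d_key.png

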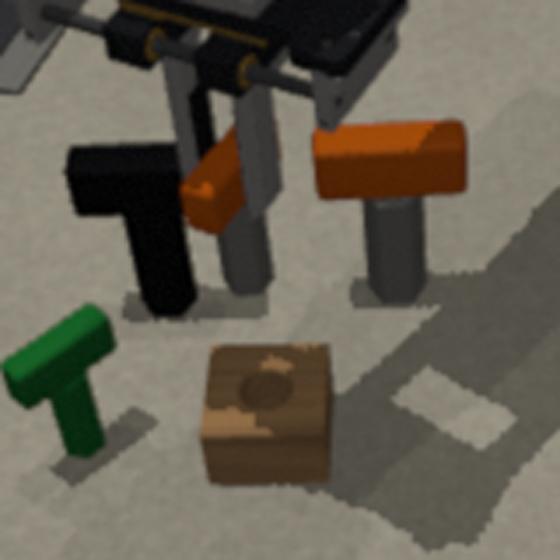

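The key is out of the holder and held straight: handle at about scene (197,137), tip at about (202,171), with the holder empty. The collar ring is centred near top (141.5,185) and scene (376.5,206.5), and a hexagon shows dimly inside the bore. Next I'll bring the wrist camera over the collar.

Request:
move_arm([
  [[1,-20.6,-53.2,0,0],[1,-20.6,-53.2,0,0],[1,-20.6,-53.2,0,0],[1,-20.6,-53.2,0,0],[1,-20.6,-53.2,0,0],[1,0,0,0,-0.175],[1,0,0,0,-0.175],[1,0,0,0,-0.175],[1,0,0,0,-0.175],[1,0,0,0,-0.175]],
])

```text
time: 7.32
tool_pos: [0.5023, 0.0948, 0.1931]
tool_rot: [0.938, 0.346, 0.0, 0.0]
force: [0.1, 0.3, -2.1]
grip_width: 0.237
grasp_force: 35.0
```

Request:
move_arm([
  [[1,0,0,0,-0.175],[1,0,0,0,-0.17],[1,0,0,0,0]],
])

```text
time: 7.7
tool_pos: [0.5023, 0.0947, 0.1931]
tool_rot: [0.867, 0.499, 0.0, 0.0]
force: [0.3, -0.5, -2.0]
grip_width: 0.246
grasp_force: 35.0
```

Run:
```python
from h import *
np.set_printoptions(precision=4,suppress=True)
o=r.get_obs();print(o["time"],o["tool_pos"],o["tool_rot"],o["force"],o["torque"],o["qpos"])
fs={}
for c in ["wrist","top","scene"]:
    f=fs[c]=grab_frame(c);q=spotter.spot_point(c,"bore_mouth")
    print(c,[(a["pixel"],round(a["conf"],2),onz(f,a["pixel"],.098)) for a in q])
f=fs["wrist"];print(f["T"])
t=tri([(fs["top"],(141.5,184.8)),(fs["scene"],(376.4,206.5))]);print("tri",t,onz(fs["top"],(141.5,184.8),.098),onz(fs["scene"],(376.4,206.5),.098))
p=proj(f,[.536,.150,.098]);print(p)
x,y=p.round().astype(int);a,b=max(y-50,0),max(x-60,0);print("crop origin",b,a)
save("e_w.png",cv2.resize(f["image"][a:a+100,b:b+120],None,fx=6,fy=6,interpolation=2))
save("e_full.png",f["image"])
```

```text
7.7 [0.5023 0.0947 0.1931] [0.8666 0.4989 0.0001 0.    ] [ 0.3066 -0.5492 -1.9866] [-0.02   -0.0735 -0.0392] [ 0.1148  0.2242  1.6459 -0.      1.2714  0.6408]
wrist [([258.2, 135.8], 0.97, array([0.5289, 0.1459, 0.098 ]))]
top []
scene [([376.9, 205.4], 0.69, array([0.5339, 0.1474, 0.098 ]))]
[[ 0.8649  0.488   0.1175  0.5358]
 [-0.502   0.8406  0.2035  0.1534]
 [ 0.0005 -0.235   0.972   0.3734]
 [ 0.      0.      0.      1.    ]]
tri [0.5325 0.1466 0.093 ] [0.5319 0.145  0.098 ] [0.5368 0.1467 0.098 ]
[262.2861 128.5153]
crop origin 202 79
```

View pics/e_w.png

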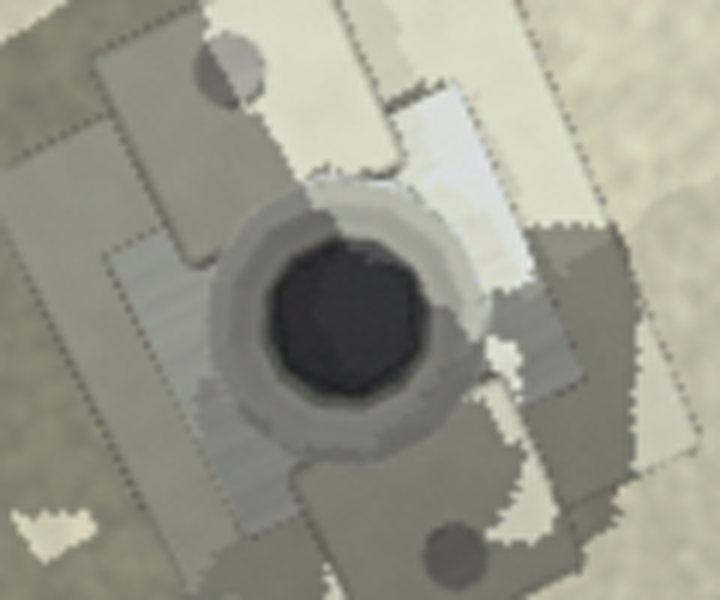

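The wrist crop shows the collar at wrist pixel (259.8,131.6), about world (0.532, 0.1486). The hex socket is just visible inside the bore, so I'll raise the contrast.

Run:
```python
from h import *
im=cv2.imread("pics/e_full.png")[...,::-1]
g=im[112:152,240:282].astype(float)
for _ in range(6): g=g+0
ims=[g]+[grab_frame("wrist")["image"][112:152,240:282].astype(float) for _ in range(8)]
g=np.mean(ims,0).mean(2)
f=np.clip((g-30)/(85-30),0,1)*255
print(np.percentile(g[10:30,12:32],[5,25,50,75,95]))
lo,hi=np.percentile(g[10:30,12:32],[1,97]);f=np.clip((g-lo)/(hi-lo),0,1)*255
cv2.imwrite("pics/f.png",cv2.resize(f.astype(np.uint8),None,fx=14,fy=14,interpolation=cv2.INTER_CUBIC))
```

```text
[43.7        46.62037037 51.40740741 52.55555556 68.47962963]
```

View pics/f.png

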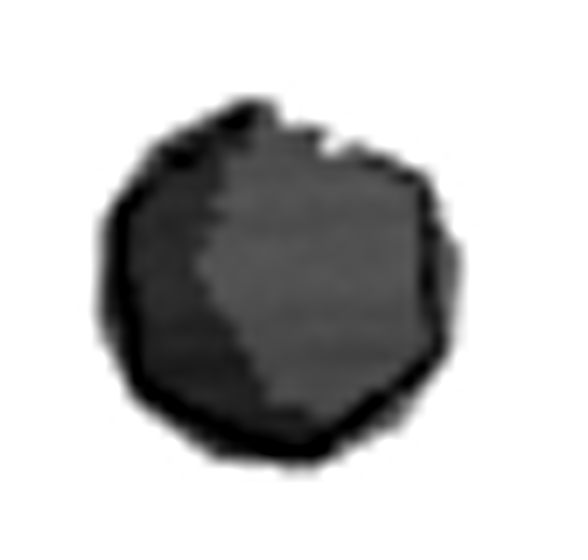

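The hex floor is visible. Its right edge runs (415,200)-(435,345) and its lower-right edge (435,345)-(320,430), so the flats sit about 7° counter-clockwise of the tool's y axis. I'll go in about 0.18 rad short of that and turn clockwise on to it.

Request:
move_arm([
  [[1,30.7,-0.3,0,0],[1,30.7,-0.3,0,0],[1,0,0,0,-0.15],[1,0,0,0,-0.15],[1,0,0,20,0],[1,0,0,14,0],[1,0,0,0,0]],
])

```text
time: 9.28
tool_pos: [0.5321, 0.1481, 0.1581]
tool_rot: [0.782, 0.623, -0.001, -0.0]
force: [-0.2, -0.4, -1.7]
grip_width: 0.247
grasp_force: 35.0
```

Run:
```python
from h import *
np.set_printoptions(precision=4,suppress=True)
o=r.get_obs();print(o["time"],o["tool_pos"],o["tool_rot"],o["force"],o["torque"],o["qpos"])
c=[]
for n,(x,y) in [("scene",(377,195)),("top",(141,185))]:
    f=grab_frame(n);c.append(cv2.resize(f["image"][y-45:y+45,x-40:x+40],(400,450),interpolation=2))
save("g.png",np.hstack(c))
```

```text
9.275 [0.5321 0.1481 0.1581] [ 0.7821  0.6231 -0.0009 -0.0005] [-0.1745 -0.4307 -1.6907] [-0.0467 -0.0402 -0.0015] [0.2051 0.3489 1.5701 0.     1.2246 0.4304]
```

View pics/g.png

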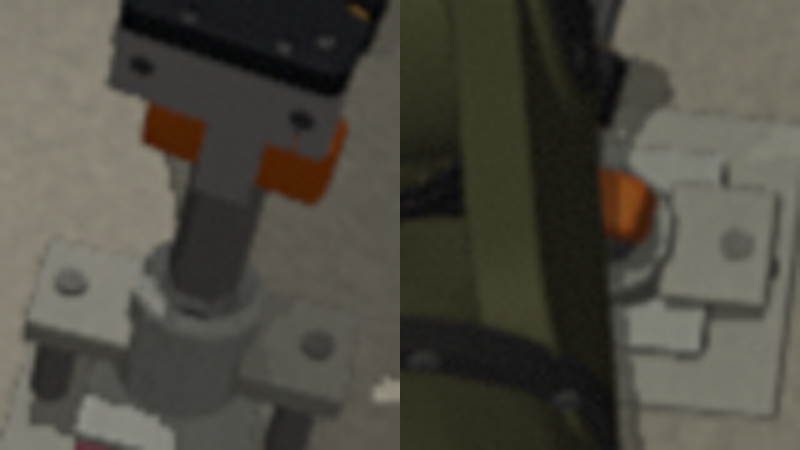

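The shank tip is at the funnel mouth, roughly centred (scene crop: shank columns 175-250, funnel 147-260). I'll lower it gently, watching the force.

Request:
move_arm([
  [[1,0,0,3,0],[1,0,0,2,0],[1,0,0,0,0]],
])

```text
time: 9.75
tool_pos: [0.5326, 0.1482, 0.154]
tool_rot: [0.782, 0.623, -0.0, -0.0]
force: [0.6, -1.0, -2.1]
grip_width: 0.241
grasp_force: 35.0
```

Request:
move_arm([
  [[1,0,0,2,0],[1,0,0,1,0],[1,0,0,0,0]],
])

```text
time: 10.12
tool_pos: [0.5326, 0.1482, 0.151]
tool_rot: [0.782, 0.623, -0.0, -0.0]
force: [-0.0, 0.3, -1.7]
grip_width: 0.248
grasp_force: 35.0
```

Request:
move_arm([
  [[1,0,0,1.5,0],[1,0,0,1,0],[1,0,0,0,0]],
])

```text
time: 10.5
tool_pos: [0.5325, 0.1482, 0.1484]
tool_rot: [0.782, 0.623, -0.0, -0.0]
force: [-0.7, -0.1, -1.9]
grip_width: 0.245
grasp_force: 35.0
```

Request:
move_arm([
  [[1,0,0,1.5,0],[1,0,0,1,0],[1,0,0,0,0]],
])

```text
time: 10.88
tool_pos: [0.5326, 0.1482, 0.1459]
tool_rot: [0.782, 0.623, -0.0, -0.0]
force: [-0.5, 0.6, -2.8]
grip_width: 0.245
grasp_force: 35.0
```

Request:
move_arm([
  [[1,0,0,2,0],[1,0,0,1.5,0],[1,0,0,0,0]],
])

```text
time: 11.25
tool_pos: [0.5325, 0.1482, 0.1424]
tool_rot: [0.782, 0.623, -0.0, -0.0]
force: [0.5, 0.3, -2.4]
grip_width: 0.247
grasp_force: 35.0
```

Request:
move_arm([
  [[1,0,0,2,0],[1,0,0,2,0],[1,0,0,0,0]],
])

```text
time: 11.62
tool_pos: [0.5325, 0.1481, 0.1383]
tool_rot: [0.782, 0.623, -0.0, -0.0]
force: [-0.2, -0.3, -2.5]
grip_width: 0.245
grasp_force: 35.0
```

Request:
move_arm([
  [[1,0,0,2,0],[1,0,0,2,0],[1,0,0,2,0],[1,0,0,0,0]],
])

```text
time: 12.12
tool_pos: [0.5325, 0.1482, 0.1324]
tool_rot: [0.782, 0.623, -0.0, -0.0]
force: [-0.4, -0.3, -1.8]
grip_width: 0.242
grasp_force: 35.0
```

Request:
move_arm([
  [[1,0,0,2,0],[1,0,0,2,0],[1,0,0,2,0],[1,0,0,0,0]],
])

```text
time: 12.62
tool_pos: [0.5325, 0.1482, 0.1264]
tool_rot: [0.782, 0.623, -0.0, -0.0]
force: [-1.1, -0.5, -2.2]
grip_width: 0.25
grasp_force: 35.0
```

Request:
move_arm([
  [[1,0,0,1,0],[1,0,0,1,0],[1,0,0,1,0],[1,0,0,0,0]],
])

```text
time: 13.12
tool_pos: [0.5326, 0.1482, 0.1235]
tool_rot: [0.782, 0.623, -0.0, -0.0]
force: [0.5, 0.5, -2.3]
grip_width: 0.247
grasp_force: 35.0
```

Request:
move_arm([
  [[1,0,0,1,0],[1,0,0,1,0],[1,0,0,0,0]],
])

```text
time: 13.5
tool_pos: [0.5325, 0.1482, 0.1214]
tool_rot: [0.782, 0.623, -0.0, -0.0]
force: [0.3, 0.3, -1.9]
grip_width: 0.246
grasp_force: 35.0
```

Request:
move_arm([
  [[1,0,0,1,0],[1,0,0,0,0]],
])

```text
time: 13.75
tool_pos: [0.5326, 0.1482, 0.1205]
tool_rot: [0.782, 0.623, -0.0, -0.0]
force: [0.1, 0.1, -2.3]
grip_width: 0.244
grasp_force: 35.0
```

Request:
move_arm([
  [[1,0,0,1,0],[1,0,0,0,0]],
])

```text
time: 14.0
tool_pos: [0.5327, 0.1483, 0.1199]
tool_rot: [0.782, 0.623, 0.0, 0.0]
force: [0.0, 0.1, 2.1]
grip_width: 0.244
grasp_force: 35.0
```

It touched the rim exactly where expected, at about 4 N. Now I'll turn clockwise lightly.

Request:
move_arm([
  [[1,0,0,0,0.03],[1,0,0,0,0.03],[1,0,0,0,0]],
])

```text
time: 14.38
tool_pos: [0.5327, 0.1482, 0.1197]
tool_rot: [0.801, 0.599, 0.0, 0.0]
force: [0.9, 0.4, 3.2]
grip_width: 0.246
grasp_force: 35.0
```

Request:
move_arm([
  [[1,0,0,0,0.03],[1,0,0,0,0.03],[1,0,0,0,0]],
])

```text
time: 14.75
tool_pos: [0.5323, 0.1481, 0.1191]
tool_rot: [0.818, 0.575, -0.0, -0.0]
force: [-0.1, -0.3, -2.3]
grip_width: 0.243
grasp_force: 35.0
```

The contact force has gone, so the key has lined up. I'll add a small turn and lower it.

Request:
move_arm([
  [[1,0,0,0,0.03],[1,0,0,1,0],[1,0,0,0,0]],
])

```text
time: 15.12
tool_pos: [0.5324, 0.1482, 0.1183]
tool_rot: [0.826, 0.563, -0.0, -0.0]
force: [0.3, -1.3, -2.7]
grip_width: 0.243
grasp_force: 35.0
```

Request:
move_arm([
  [[1,0,0,1,0],[1,0,0,0,0]],
])

```text
time: 15.38
tool_pos: [0.5325, 0.1482, 0.1174]
tool_rot: [0.826, 0.563, -0.0, -0.0]
force: [-0.3, 0.4, -3.1]
grip_width: 0.244
grasp_force: 35.0
```

Request:
move_arm([
  [[1,0,0,0,0.02],[1,0,0,2,0],[1,0,0,1.5,0],[1,0,0,0,0]],
])

```text
time: 15.88
tool_pos: [0.5325, 0.1482, 0.1139]
tool_rot: [0.832, 0.555, -0.0, -0.0]
force: [0.1, -0.2, -1.8]
grip_width: 0.249
grasp_force: 35.0
```

Request:
move_arm([
  [[1,0,0,2,0],[1,0,0,2,0],[1,0,0,0,0]],
])

```text
time: 16.25
tool_pos: [0.5326, 0.1481, 0.1099]
tool_rot: [0.832, 0.555, -0.0, -0.0]
force: [0.2, 0.1, -2.1]
grip_width: 0.245
grasp_force: 35.0
```

Request:
move_arm([
  [[1,0,0,1,0],[1,0,0,1,0],[1,0,0,0,0]],
])

```text
time: 16.62
tool_pos: [0.5326, 0.1482, 0.108]
tool_rot: [0.832, 0.555, -0.0, -0.0]
force: [-0.4, -0.1, -2.1]
grip_width: 0.242
grasp_force: 35.0
```

Request:
move_arm([
  [[1,0,0,1,0],[1,0,0,0,0]],
])

```text
time: 16.88
tool_pos: [0.5326, 0.1482, 0.107]
tool_rot: [0.832, 0.555, -0.0, 0.0]
force: [-0.2, -0.4, -2.5]
grip_width: 0.247
grasp_force: 35.0
```

Request:
move_arm([
  [[1,0,0,1,0],[1,0,0,0,0]],
])

```text
time: 17.12
tool_pos: [0.5326, 0.1482, 0.1062]
tool_rot: [0.832, 0.555, 0.0, -0.0]
force: [-0.6, 0.1, 0.2]
grip_width: 0.245
grasp_force: 35.0
```

The key is fully home: it reached the floor 14 mm below the rim. Now I'll turn the screw clockwise.

Request:
move_arm([
  [[1,0,0,0,0.06],[1,0,0,0,0.06],[1,0,0,0,0.06],[1,0,0,0,0.06],[1,0,0,0,0.06],[1,0,0,0,0.06],[1,0,0,0,0]],
])

```text
time: 18.0
tool_pos: [0.5325, 0.1483, 0.1062]
tool_rot: [0.918, 0.397, 0.0, -0.0]
force: [-2.4, 0.5, 0.6]
grip_width: 0.244
grasp_force: 35.0
```

```bash
cat > s.py <<'E'
from h import *
np.set_printoptions(precision=3,suppress=True)
o=r.get_obs();x,y=o["tool_rot"][:2];print(o["time"],o["tool_pos"],"yaw",2*np.arctan2(y,x),o["force"],o["torque"],o["qpos"][5],o["tau"][5])
E
python3 s.py
```

```text
18.0 [0.533 0.148 0.106] yaw 0.8162761561335925 [-2.409  0.53   0.602] [0.166 0.494 0.052] 0.959711688144139 0.7074177078902721
```

Request:
move_arm([
  [[1,0,0,0,0.06],[1,0,0,0,0.06],[1,0,0,0,0.06],[1,0,0,0,0.06],[1,0,0,0,0.06],[1,0,0,0,0.06],[1,0,0,0,0]],
])

```text
time: 18.88
tool_pos: [0.5326, 0.1482, 0.1062]
tool_rot: [0.974, 0.227, 0.0, -0.0]
force: [-1.1, -0.8, -0.5]
grip_width: 0.242
grasp_force: 35.0
```

```bash
python3 s.py
```

```text
18.875 [0.533 0.148 0.106] yaw 0.457382210710015 [-1.145 -0.798 -0.512] [0.112 0.298 0.034] 1.3185265511572186 0.6967070885002613
```

Request:
move_arm([
  [[1,0,0,0,0.05],[1,0,0,0,0.05],[1,0,0,0,0.05],[1,0,0,0,0.05],[1,0,0,0,0]],
])

```text
time: 19.5
tool_pos: [0.5327, 0.1482, 0.1061]
tool_rot: [0.992, 0.129, 0.0, 0.0]
force: [-1.0, -0.1, 0.9]
grip_width: 0.246
grasp_force: 35.0
```

```bash
python3 s.py
```

```text
19.5 [0.533 0.148 0.106] yaw 0.25800720772002333 [-1.042 -0.051  0.875] [-0.047  0.31   0.065] 1.5179295949668932 0.5851791612803936
```

Request:
move_arm([
  [[1,0,0,0,0.03],[1,0,0,0,0.03],[1,0,0,0,0]],
])

```text
time: 19.88
tool_pos: [0.5327, 0.1482, 0.1061]
tool_rot: [0.995, 0.098, 0.0, 0.0]
force: [-0.5, -0.7, 2.5]
grip_width: 0.245
grasp_force: 35.0
```

```bash
python3 s.py
```

```text
19.875 [0.533 0.148 0.106] yaw 0.19561638625583183 [-0.515 -0.652  2.473] [-0.147  0.259  0.04 ] 1.5802981587170093 0.38959127850830555
```

Request:
move_arm([
  [[1,0,0,0,0.03],[1,0,0,0,0]],
])

```text
time: 20.12
tool_pos: [0.5327, 0.1482, 0.1061]
tool_rot: [0.997, 0.083, 0.0, 0.0]
force: [-1.6, -1.3, 3.1]
grip_width: 0.244
grasp_force: 35.0
```

```bash
python3 s.py
```

```text
20.125 [0.533 0.148 0.106] yaw 0.16523514806221926 [-1.588 -1.257  3.083] [-0.235  0.283  0.118] 1.6106909238009892 0.37417913787066936
```

Request:
move_arm([
  [[1,0,0,0,0.02],[1,0,0,0,0]],
])

```text
time: 20.38
tool_pos: [0.5327, 0.1482, 0.1061]
tool_rot: [0.997, 0.073, 0.0, 0.0]
force: [-1.3, -0.8, 3.2]
grip_width: 0.247
grasp_force: 35.0
```

```bash
python3 s.py
```

```text
20.375 [0.533 0.148 0.106] yaw 0.1453767729780072 [-1.255 -0.84   3.182] [-0.239  0.314  0.076] 1.6305188755561282 0.282789571210742
```

Request:
move_arm([
  [[1,0,0,0,0.02],[1,0,0,0,0]],
])

```text
time: 20.62
tool_pos: [0.5326, 0.1482, 0.1061]
tool_rot: [0.998, 0.063, 0.0, 0.0]
force: [-1.1, -1.7, 4.8]
grip_width: 0.249
grasp_force: 35.0
```

```bash
python3 s.py
```

```text
20.625 [0.533 0.148 0.106] yaw 0.12534042336232631 [-1.054 -1.711  4.759] [-0.276  0.266  0.101] 1.6505864765343203 0.28344073332846165
```

Request:
move_arm([
  [[1,0,0,0,0.02],[1,0,0,0,0]],
])

```text
time: 20.88
tool_pos: [0.5326, 0.1482, 0.1061]
tool_rot: [0.999, 0.053, 0.0, 0.0]
force: [-0.7, -1.1, 3.8]
grip_width: 0.248
grasp_force: 35.0
```

```bash
python3 s.py
```

```text
20.875 [0.533 0.148 0.106] yaw 0.10530517241732007 [-0.663 -1.114  3.769] [-0.358  0.319  0.118] 1.6705985666256666 0.2839366067200899
```

Request:
move_arm([
  [[1,0,0,0,0.02],[1,0,0,0,0]],
])

```text
time: 21.12
tool_pos: [0.5326, 0.1482, 0.1061]
tool_rot: [0.999, 0.043, 0.0, 0.0]
force: [-0.8, -2.4, 4.4]
grip_width: 0.249
grasp_force: 35.0
```

```bash
python3 s.py
```

```text
21.125 [0.533 0.148 0.106] yaw 0.085399812888027 [-0.805 -2.404  4.393] [-0.332  0.229  0.006] 1.690552957798803 0.2840794622898102
```

```bash
cat > s.py <<'E'
from h import *
np.set_printoptions(precision=3,suppress=True)
T=[];F=[]
for _ in range(6):
    grab_frame("wrist");o=r.get_obs();T.append(o["torque"]);F.append(o["force"])
x,y=o["tool_rot"][:2];print(o["time"],o["tool_pos"],"yaw",2*np.arctan2(y,x),np.mean(F,0),np.mean(T,0),o["qpos"][5],o["tau"][5])
E
python3 s.py
```

```text
21.425 [0.533 0.148 0.106] yaw 0.08587921786099961 [-1.671 -1.758  4.871] [-0.366  0.303  0.06 ] 1.6900005688845527 0.06890878546983004
```

Request:
move_arm([
  [[1,0,0,0,0.03],[1,0,0,0,0]],
])

```text
time: 21.68
tool_pos: [0.5326, 0.1482, 0.1061]
tool_rot: [1.0, 0.028, 0.0, 0.0]
force: [-1.7, -1.7, 5.2]
grip_width: 0.247
grasp_force: 35.0
```

```bash
python3 s.py
```

```text
21.975 [0.533 0.148 0.106] yaw 0.05591252274790799 [-1.81  -1.438  4.755] [-0.405  0.283  0.069] 1.7199808355529336 0.06603957619518042
```

Request:
move_arm([
  [[1,0,0,0,0.03],[1,0,0,0,0]],
])

```text
time: 22.22
tool_pos: [0.5326, 0.1482, 0.1061]
tool_rot: [1.0, 0.013, 0.0, 0.0]
force: [-1.7, -2.1, 5.0]
grip_width: 0.244
grasp_force: 35.0
```

```bash
python3 s.py
```

```text
22.525 [0.533 0.148 0.106] yaw 0.025889680399339903 [-1.126 -1.779  5.18 ] [-0.397  0.291  0.076] 1.7499846289123138 0.07612275425344706
```

Request:
move_arm([
  [[1,0,0,0,0.03],[1,0,0,0,0]],
])

```text
time: 22.78
tool_pos: [0.5326, 0.1482, 0.1061]
tool_rot: [1.0, -0.002, -0.0, 0.0]
force: [-2.0, -1.8, 4.8]
grip_width: 0.245
grasp_force: 35.0
```

```bash
python3 s.py
```

```text
23.075 [0.533 0.148 0.106] yaw -0.003833356006998713 [-1.78  -1.775  4.915] [-0.401  0.355  0.203] 1.7798559072728137 0.2191437128931284
```

Request:
move_arm([
  [[1,0,0,0,0.01],[1,0,0,0,0]],
])

```text
time: 23.32
tool_pos: [0.5326, 0.1481, 0.1061]
tool_rot: [1.0, -0.007, 0.0, 0.0]
force: [-1.7, -1.3, 5.2]
grip_width: 0.25
grasp_force: 35.0
```

```bash
python3 s.py
```

```text
23.625 [0.533 0.148 0.106] yaw -0.0137555288806594 [-1.368 -1.541  5.358] [-0.422  0.335  0.311] 1.7897586326966468 0.28384055010974407
```

The torque rose to 0.31 N m with no further give, so this is the stop. I'll ease off, let go and rise.

Request:
move_arm([
  [[1,0,0,0,-0.02],[1,0,0,0,0],[0.3,0,0,0,0],[-0.2,0,0,0,0],[-0.2,0,0,0,0],[-0.2,0,0,0,0],[-0.2,0,0,0,0]],
])

```text
time: 24.5
tool_pos: [0.5326, 0.1482, 0.106]
tool_rot: [1.0, 0.003, -0.0, -0.0]
force: [0.1, -0.7, -0.2]
grip_width: 0.598
grasp_force: 0.0
```

Request:
move_arm([
  [[-0.2,0,0,-5,0],[-0.2,0,0,-20,0],[-0.2,0,0,-40,0],[-0.2,0,0,-40,0],[-0.2,-60,0,0,0],[-0.2,-60,0,0,0],[-0.2,0,0,0,0]],
])

```text
time: 25.38
tool_pos: [0.41, 0.1475, 0.2117]
tool_rot: [1.0, 0.003, 0.0, -0.0]
force: [1.0, -0.3, 0.5]
grip_width: 0.602
grasp_force: 0.0
```

```bash
python3 s.py
python3 - <<'E'
from h import *
f=grab_frame("scene");t=grab_frame("top")
c=[cv2.resize(f["image"][150:260,325:435],(400,400),interpolation=2),cv2.resize(t["image"][130:240,90:200],(400,400),interpolation=2)]
save("z.png",np.hstack(c))
print([(q["pixel"],round(q["conf"],2)) for q in spotter.spot_point("scene","key_grip")],proj(f,[.5326,.1482,.125]))
E
```

```text
25.675 [0.413 0.147 0.211] yaw 0.005337502920251047 [ 0.321  0.26  -0.075] [0.031 0.    0.004] 1.8246103542574794 -0.0030799397063674405
[([166.9, 139.3], 0.96), ([379.8, 194.9], 0.94), ([143.3, 192.0], 0.9), ([244.0, 133.8], 0.58), ([383.8, 319.6], 0.55), ([372.5, 223.2], 0.35)] [380.0573056  195.38638042]
```

View pics/z.png

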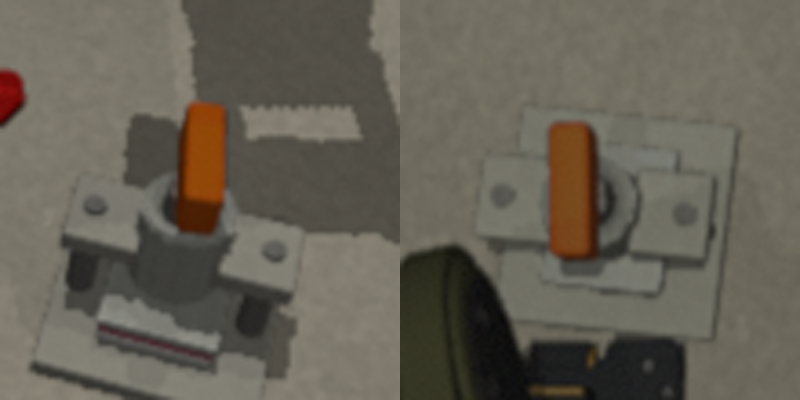

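The key stands fully home: its grip shows at scene (379.8,194.9) against a predicted (380.1,195.4). The plate has come down on the mould (scene crop about 155,340), the charm is untouched and the gripper is clear.

```bash
python3 -c "
from rig import order; print(order.hand_in())"
```

```text
the job is handed in; nothing more can be done
None
```

The job is done and handed in after about 26 s of robot time: the small orange key stands fully home in the screw, the screw was turned gently clockwise to its stop (about 0.3 N m), and the arm is clear; the arm's path stayed clear of the jars and charm, though I didn't re-check the jars in a picture at the end.

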